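Fit the charged battery pack to the portable radio

TASK

Fit the charged battery pack to the portable radio: press the thumb catch at the front of the desk charger so that the pack springs loose, draw the pack straight off the charger's rails, and slide it along the rails on top of the radio until the radio's catch clicks up behind it and the pack stays home by itself. Feel for the end of the slide and never force catch, pack or rails: a firm thumb push, 20 N at the very most. Leave the spent pack and the other things on the desk where they are.

Things in the scene. Friction and masses are not known exactly. Their poses are not given: they have to be found in the camera images.
- pack_center (a point): Centre (half-way up) of the charged battery pack, the one on the charger: dark plastic, 0.3 kg, 72 long (x, the way it slides) x 54 wide (y) x 38 high (z). The top 26 mm are its body, full width; below is a neck 22 wide, 7 high, then a foot 34 wide, 5 thick (a T seen from the front), both as long as the pack. It slides home towards its own +x.
- charger: Desk charger, fixed: grey box 150 long (x) x 104 wide (y), flat top 36 mm above the table. Origin on the table below the middle of the battery fitting; x is the way packs slide home, z up. On top is the battery fitting, 47 wide, its rail floor 52 mm above the origin (see charger_rail, charger_apron, charger_stop and charger_catch_pad).
- charger_rail (a point): On the charger's rail floor, 52 mm above its origin. Locked home, a pack's centre is 0.5 mm to -x of it and 19 mm above. Side walls (inner faces 37 apart, x = -28 to 41, flared mouths to x = -39) carry inward lips (27 apart, x = -26 to 41, turned-up mouths to x = -35, underside 6.5 above the floor, top 10.5) which hold the pack's foot down. A pack must be drawn back to x = -75 to come free.
- charger_apron (a point): Front of the charger's level apron, 52 mm to -x of charger_rail and as high: two strips, sloped in front (down to x = -61), then flush with the rail floor, either side of the catch, over which the foot slides into the rails.
- charger_stop (a point): Face of the charger's solid end stop, 38.5 mm to +x of charger_rail, 30 high. Through it a spring ejector pushes the pack back on to the catch's tooth (about 6 N at home, 3.5 N at the end of its 10 mm reach). When the catch is pressed, the pack hops back 10 to 15 mm and lies on the lowered tooth.
- charger_catch_pad (a point): middle of the top of the charger's thumb pad, a ribbed grey plastic square 26 x 26 at the fitting's front end, 72 mm to -x of the seated pack's centre (36 mm from its rear face) and 1 mm below the rail floor; turned as the charger. It is pressed straight down and springs back.
- charger_catch (a joint): how far the charger's catch is pressed down, m: 0 up, 0.0055 at its end. Its tooth, 18 wide, stands 4.5 mm above the rail floor behind the seated pack and frees it at about 0.0045. 2 N of spring plus the tooth's rubbing, 3 to 6 N in all.
- radio: Portable transceiver, standing firm (fixed): grey box 190 deep (x) x 204 wide (y), knobs at the -x end, flat top 64 mm above the table. Origin on the table; x is the way packs slide home, z up. On its top a battery plate with the very same fitting as the charger's: same floor, walls, lips, apron, ejector, stop, catch and catch pad, in the same places to one another.
- radio_rail (a point): Nominal place on the radio of what charger_rail is on the charger: 10 mm to +x and 80 mm above the radio's origin, on the rail floor. The plate is screwed down through long slots, so the whole fitting, catch too, really lies up to 15 mm from here along the radio's x, either way (exact across and in height): unknown, to be felt or seen. At the start these rails are empty, catch up, ejector out.
- radio_catch (a joint): How far the radio's catch is pressed, m: 0 up, 0.002 to 0.0045 while a pack lies over its sloping tooth (the foot pushes it down), back to 0 at the click, when the pack's rear passes the tooth; the solid end stop is 3 mm farther on. Sliding takes up to about 6 N, the last 10 mm up to about 12 N. Let go, the pack is held between tooth and ejector.
- spent_pack: a spent pack, the same as the charged one, standing on the desk; origin under its middle, on the table. Leave it alone.
- adapter_a: small steel coaxial barrel adapter, 19 across, 30 high, standing on the radio's top beside the plate; origin under its middle. Bystander.
- adapter_b: another such adapter, on the desk. Bystander.
- desk_mic: dark hand microphone lying on the desk, 100 x 65 x 34; origin on its underside. Bystander.
- multimeter: grey multimeter lying on the desk, 150 x 76 x 40; origin on its underside. Bystander.
- mug: white mug, 80 across, 92 high; origin under its middle. Bystander.
- screwdriver: screwdriver with a dark handle lying on the desk. Bystander.
- morse_paddle: metal keying paddle, 75 x 60 x 33; origin on its underside. Bystander.
Mind the look-alikes: they are no part of the job. What is shaped like the part that bears pack_center but purple or yellow is not meant.

How it is judged:
On the way, in this order (a step that is already met when the one before it is completed fails the run):
1. the charger's catch is pressed and the pack has sprung back 6 mm or more along the rails (value of joint charger_catch above 0.003 m and x of pack_center in the frame of charger between -0.03 and -0.0065 m), for 0.1 s.
2. the pack is drawn off the charger's rails (x of pack_center in the frame of charger below -0.06 m), for 0.1 s.
3. the pack is on the radio's rails, over its lowered catch, on the way home (value of joint radio_catch above 0.0015 m and x of pack_center in the frame of radio_rail above -0.05 m and z of pack_center in the frame of radio_rail below 0.025 m), for 0.1 s.
At the end, for the whole second after the job is handed in: The charged pack lies in the radio's rails (centre within 19 mm along and 4 mm across of the nominal home position, 15 to 23 mm above the rail floor, level within 0.1 rad), the radio's catch is up behind it (pressed less than 1.2 mm), and it is at rest (value of joint radio_catch below 0.0012 m and x of pack_center in the frame of radio_rail between -0.019 and 0.019 m and y of pack_center in the frame of radio_rail between -0.004 and 0.004 m and z of pack_center in the frame of radio_rail between 0.015 and 0.023 m and angle between pack_center's own z axis and vertical below 0.1 rad and linear speed of pack below 0.01 m/s); the robot touches nothing.
It fails at once if the pack is forced against the radio: their contacts together carry more than 45 N (a push of well over 20 N) (contact force between pack and radio above 45 N).
It fails at once if the pack is forced or torn against the charger: their contacts together carry more than 45 N (a push of well over 20 N) (contact force between pack and charger above 45 N).
It fails at once if the robot presses the charger or its catch with more than 30 N (contact force between the arm and charger above 30 N).
It fails at once if the robot presses the radio with more than 30 N (contact force between the arm and radio above 30 N).
It fails at once if a bystander is moved by more than 20 mm (distance of any of spent_pack, adapter_a, adapter_b, desk_mic, multimeter, mug, screwdriver, morse_paddle from where it was at the start of the episode above 0.02 m).
It also fails if it takes over 72 s, if anything falls off the work surface, if the arm or the gripper's body presses on something with over 40 N, if the wrist force passes 120 N, or if a joint passes its speed limit or range.

ROBOT

A 7-joint arm with a two-finger parallel gripper is mounted at the origin on the work surface. World frame = base frame: x ahead of the robot, y to its left, z up, the work surface at z = 0. Lengths are in m, angles in rad, forces in N, time in s.
With the tool pointing down it reaches from about 0.35 to 0.9 m from the base axis. Payload 8.1 kg.
Tool frame: the origin (TCP) lies midway between the tips of the shut fingers; the grasp point (between the pads) lies 19 mm behind it; z points along the fingers, y is the direction in which the jaws open and shut (so a half turn about z gives the same grasp; the last joint's range is limited). The gripper opens to 92 mm and grips with 3 to 60 N. Pads are 19 mm wide; open, the fingers measure 130 mm over their backs; the gripper's body (75 mm by 190 mm) begins 47 mm behind the grasp point.
Start: joints at [-1.359, 0.434, 0.025, 1.573, -0.012, 1.134, -0.075], TCP at [0.194, 0.594, 0.227] pointing down, gripper open.
Joint ranges: [-2.62, 2.62], [-0.44, 2.09], [-1.27, 1.32], [0.08, 2.57], [-1.32, 4.46], [0.12, 2], [-2.74, 2.74]. Speed limits (rad/s): [2.22, 2.22, 3.01, 3.01, 3.14, 3.14, 3.14].

INTERFACE

Orientations are given as a rotation vector (axis times angle).
In Python, from cell import arm gives the robot as it stands. The module is installed in compiled form; this text tells all that it offers.
- The arm moves only by the tool jog_arm, never from a script. Its argument "increments" is a list of rows, each an object with "slide": the shift along the tool's x, y, z in mm, a list of three; "roll": the turn about the tool's z in rad; "gripper": the opening, from 0 (shut) to 1 (fully open). In form: [{"slide": [x, y, z], "roll": roll, "gripper": gripper}, ...]. A call has exactly 10 rows; each row is the pose to reach, as a shift and turn from the pose commanded when the call began, along the tool's axes at that moment; what a row does not reach only later rows make up. A row lasts 1/12 s, in which the tool goes at most 41.7 mm and 7.16 degrees, less where a joint would pass 70% of its speed; a pose out of reach is approached as far as the arm can. A call with a gripper value outside its range is refused whole. The fingers move at their own pace and stop on an object; "newtons" is the grip in N (left out, the last holds). Time passes only in rows, so rows that repeat a pose let the fingers close, or fill a call up. It gives the time, the measured TCP pose, the force and the opening at its end, in the units of the state.
- arm.observe(): the state, without advancing time (a new reading comes with each control period).
- arm.get_image(name): name is "scene" or "top" or "wrist"; returns a dict with "frame" (384x512x3 uint8, blue, green, red), "depth" (384x512 float32, m along the optical axis (not along the pixel's ray), 0 where there is no reading), "intrinsics" (3x3 intrinsics, pixels), "R" (3x3) and "t" (3): a world point X has camera coordinates R X + t; the wrist camera has in their place "hand_eye" (4x4, takes a point from camera to tool coordinates, whose origin is the TCP and whose axes are the flange's). Camera axes: x right, y down, z forward; pixel columns grow to the right and rows downward; lengths in m; the calibration is good to about 2 mm. The wrist camera is an equidistant fisheye: a pixel r from the principal point sees the ray r / f radians off the axis. A picture is of the moment at which its call begins: read the wrist's pose just before it.
- arm.sign_off(): hands the job in, once; it reports no verdict.
The state is a dict: "clock": time; "joints": joint angles; "dq": joint speeds; "joint_efforts": joint torques, N m; "position": TCP position; "ee_rot": TCP orientation; "force": force on the tool from outside, world axes, zero at the start; "ft_torque": the same for the moment, N m; "width": opening from 0.0 (shut) to 1.0 (fully open).
Only numpy, scipy, OpenCV 4.12 (cv2) and the standard library are available. Lean on these libraries where they do the work, as an engineer would, in place of code of your own. Each camera call takes 0.05 s, during which the arm holds its last target.

## Working session

There is one attempt and no reset: what is moved stays moved. The work goes in short steps, Python scripts to look and compute and a tool call to move; the robot and the scene stay as the last step left them, time stands still between calls to the robot, and variables do not carry over. Pictures are saved under pics/ and viewed, and the job is handed in when it is done.

Besides the shell and the picture viewer there is one more tool, called after ">>>" by a JSON object that holds its "api" and its "payload". jog_arm: Moves the arm, as the interface text tells. Its arguments: {"type":"object","properties":{"increments":{"type":"array"},"newtons":{"type":"number"}},"required":["increments"]}

```bash
ls; mkdir -p pics; cat > h.py <<'E'
from cell import arm
import numpy as np, cv2
from scipy.spatial.transform import Rotation as Rn
def save(n,im): cv2.imwrite('pics/'+n+'.png',im)
def cloud(d):
    h,w=d['depth'].shape; u,v=np.meshgrid(np.arange(w),np.arange(h)); K=d['intrinsics'];z=d['depth']
    c=np.stack([(u-K[0,2])/K[0,0]*z,(v-K[1,2])/K[1,1]*z,z],-1)
    return (c-d['t'])@d['R']
E
python3 - <<'E'
from h import *
s=arm.observe(); print(s)
for n in ['scene','top','wrist']:
    d=arm.get_image(n); np.save('pics/'+n+'0.npy',d,allow_pickle=True)
    save(n+'0',cv2.resize(d['frame'],(800,600)))
    print(n,d['intrinsics'].round(1).tolist(), d['R'].round(3).tolist() if 'R' in d else d['hand_eye'].round(3).tolist(), d.get('t'))
E
```

```text
pics
{'clock': 0.0, 'joints': array([-1.35861683,  0.43523127,  0.02497707,  1.57407572, -0.01161559,
        1.13400787, -0.07513311]), 'dq': array([-1.28688420e-03, -5.77792711e-06,  5.60416472e-04,  2.97918992e-04,
        1.00758307e-03,  4.58243051e-05, -8.77350462e-04]), 'joint_efforts': array([-2.35045318e-04, -6.67851520e+01,  9.84890722e-01, -3.14450276e+01,
       -6.04215777e-02,  4.33290994e-02,  1.69922187e-04]), 'position': array([0.19339911, 0.59379317, 0.22594814]), 'ee_rot': array([-4.92572437e-01, -3.10261751e+00,  2.47024995e-03]), 'force': array([-0.25330184,  0.50523154, -0.67140607]), 'ft_torque': array([-0.05168241,  0.01749067, -0.00153288]), 'width': 1.0024563138403253}
scene [[416.7, 0.0, 249.9], [0.0, 416.7, 196.7], [0.0, 0.0, 1.0]] [[0.778, 0.628, 0.012], [0.375, -0.449, -0.811], [-0.504, 0.636, -0.585]] [-0.38493034 -0.1313464   1.58650265]
top [[410.4, 0.0, 263.4], [0.0, 410.4, 196.2], [0.0, 0.0, 1.0]] [[0.01, -1.0, 0.018], [-0.993, -0.012, -0.117], [0.117, -0.017, -0.993]] [-0.0279019   0.4967853   1.46572715]
wrist [[297.3, 0.0, 256.4], [0.0, 297.3, 184.7], [0.0, 0.0, 1.0]] [[0.0, -0.954, -0.299, 0.082], [1.0, 0.0, -0.0, 0.001], [0.0, -0.299, 0.954, -0.159], [0.0, 0.0, 0.0, 1.0]] None
```

View pics/scene0.png

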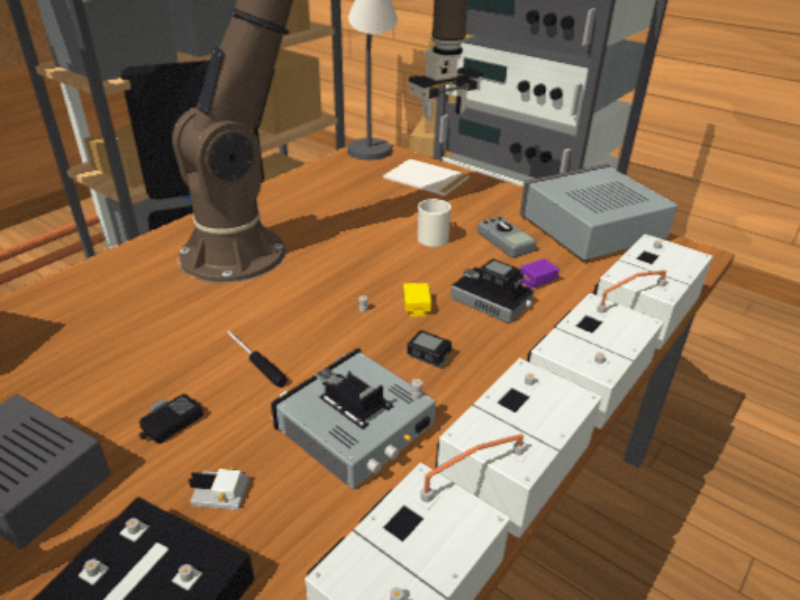

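View pics/top0.png

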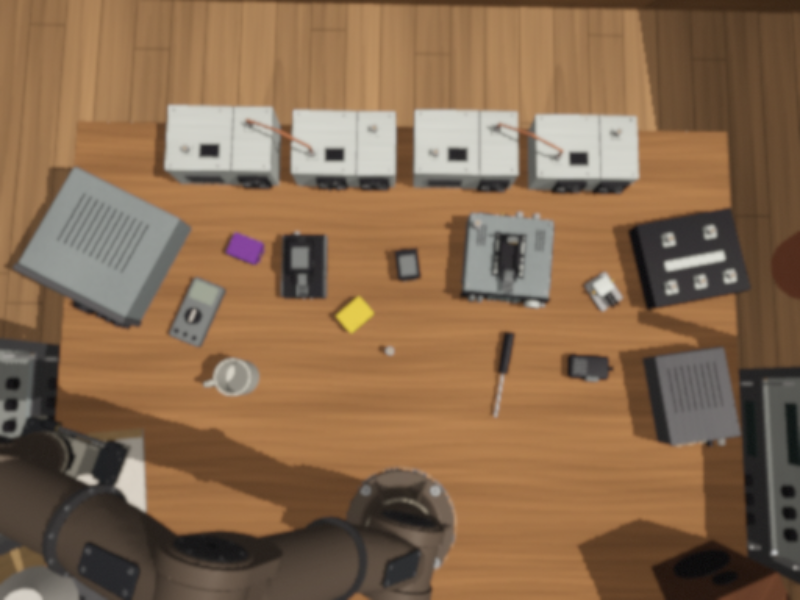

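View pics/wrist0.png

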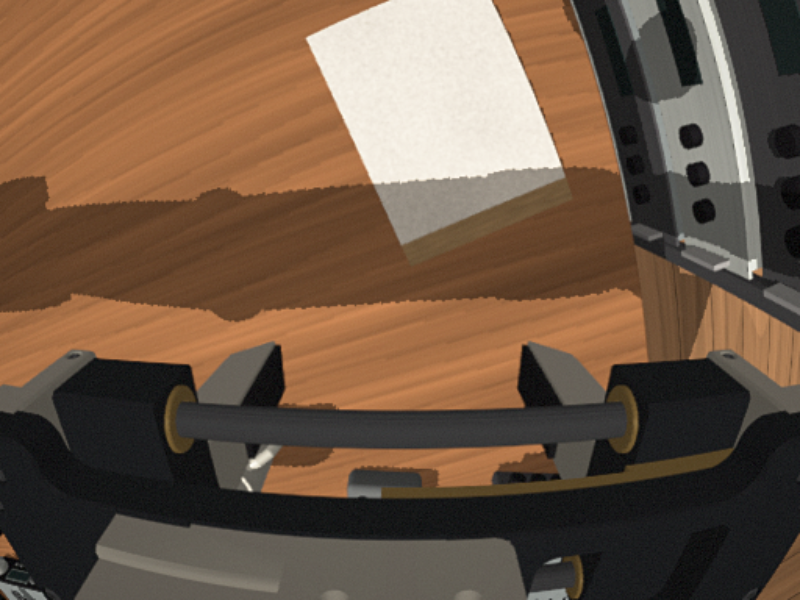

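In the 800x600 top view, the candidate packs are:
- a dark one on the grey charger at (303,262)
- a dark one on the desk at (407,264), the spent pack
- a purple one at (245,248) and a yellow one at (354,314), the look-alikes

The dark one on the charger fits the description. I'll confirm it in an enlarged crop.

```bash
python3 - <<'E'
from h import *
d=np.load('pics/top0.npy',allow_pickle=True).item(); f=d['frame']
a=cv2.resize(f[135:205,165:225],(400,466),interpolation=cv2.INTER_CUBIC); b=cv2.resize(f[130:200,290:360],(400,400),interpolation=cv2.INTER_CUBIC)
b=cv2.copyMakeBorder(b,0,66,0,0,0); save('crop_top',np.hstack([a,b]))
e=np.load('pics/scene0.npy',allow_pickle=True).item(); g=e['frame']
a=cv2.resize(g[160:210,280:360],(400,250),interpolation=cv2.INTER_CUBIC);b=cv2.resize(g[215:315,170:285],(400,348),interpolation=cv2.INTER_CUBIC)
a=cv2.copyMakeBorder(a,0,98,0,0,0); save('crop_sc',np.hstack([a,b]))
P=cloud(d)
print('depth valid',(d['depth']>0).mean())
for nm,sl in dict(ch=(slice(145,197),slice(175,215)),ra=(slice(135,197),slice(292,358))).items():
    q=P[sl].reshape(-1,3)
    hh,ee=np.histogram(q[:,2],bins=np.arange(-.01,.13,.004)); print(nm,[(round(x,3),int(c)) for x,c in zip(ee,hh) if c])
E
```

```text
depth valid 0.9958852132161459
ch [(np.float64(-0.01), 24), (np.float64(-0.006), 195), (np.float64(-0.002), 375), (np.float64(0.002), 208), (np.float64(0.006), 38), (np.float64(0.01), 14), (np.float64(0.014), 8), (np.float64(0.018), 19), (np.float64(0.022), 10), (np.float64(0.026), 24), (np.float64(0.03), 167), (np.float64(0.034), 300), (np.float64(0.038), 159), (np.float64(0.042), 33), (np.float64(0.046), 43), (np.float64(0.05), 36), (np.float64(0.054), 32), (np.float64(0.058), 10), (np.float64(0.062), 8), (np.float64(0.066), 2), (np.float64(0.07), 8), (np.float64(0.074), 8), (np.float64(0.078), 11), (np.float64(0.082), 53), (np.float64(0.086), 136), (np.float64(0.09), 111), (np.float64(0.094), 32), (np.float64(0.098), 2)]
ra [(np.float64(-0.01), 44), (np.float64(-0.006), 227), (np.float64(-0.002), 399), (np.float64(0.002), 223), (np.float64(0.006), 39), (np.float64(0.01), 5), (np.float64(0.014), 12), (np.float64(0.018), 11), (np.float64(0.022), 13), (np.float64(0.026), 17), (np.float64(0.03), 12), (np.float64(0.034), 14), (np.float64(0.038), 20), (np.float64(0.042), 29), (np.float64(0.046), 31), (np.float64(0.05), 52), (np.float64(0.054), 140), (np.float64(0.058), 604), (np.float64(0.062), 1058), (np.float64(0.066), 554), (np.float64(0.07), 92), (np.float64(0.074), 86), (np.float64(0.078), 114), (np.float64(0.082), 71), (np.float64(0.086), 62), (np.float64(0.09), 62), (np.float64(0.094), 27), (np.float64(0.098), 8), (np.float64(0.102), 27), (np.float64(0.106), 13), (np.float64(0.11), 9), (np.float64(0.114), 1)]
```

View pics/crop_top.png

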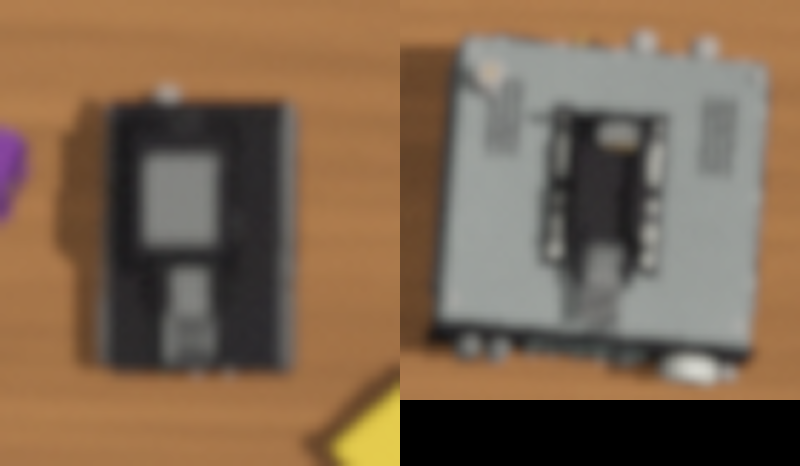

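View pics/crop_sc.png

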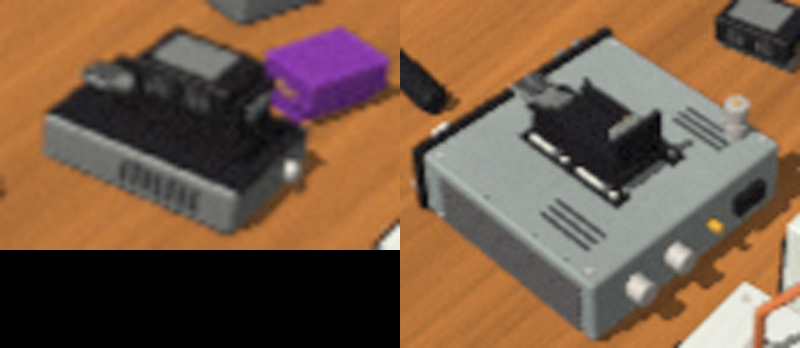

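The crop confirms it: the dark pack with the grey label sits in the charger's rails, and the grey ribbed pad is on the robot's side. The radio rails are empty, with the pad also on the robot's side and adapter_a at the far left. Next I'll get coarse poses.

```bash
python3 - <<'E'
from h import *
d=np.load('pics/top0.npy',allow_pickle=True).item(); P=cloud(d)
def rect(sl,z0,z1,n):
    m=np.zeros(P.shape[:2],np.uint8); m[sl]=((P[sl][...,2]>z0)&(P[sl][...,2]<z1))*255
    m=cv2.morphologyEx(m,cv2.MORPH_OPEN,np.ones((3,3)))
    c=max(cv2.findContours(m,0,2)[0],key=cv2.contourArea)
    mm=np.zeros_like(m);cv2.drawContours(mm,[c],-1,255,-1); 
    q=P[(mm>0)&(m>0)]; r=cv2.minAreaRect((q[:,:2]*1000).astype(np.float32)); print(n,r,q[:,2].mean(),q[:,:2].mean(0))
S=np.s_
rect(S[145:200,172:218],.027,.10,'charger')
rect(S[145:197,175:215],.078,.10,'pack')
rect(S[130:200,290:360],.050,.12,'radio')
rect(S[130:200,290:360],.074,.12,'plate')
E
```

```text
charger ((589.7064208984375, 232.23257446289062), (149.55247497558594, 103.78971099853516), 1.0976001024246216) 0.05431740809235561 [0.58531479 0.22832427]
pack ((605.6033935546875, 231.18292236328125), (81.28602600097656, 50.456565856933594), 1.2226423025131226) 0.08925158090907569 [0.6037897 0.2306583]
radio ((605.782958984375, -244.0635986328125), (202.60345458984375, 204.81265258789062), 85.24981689453125) 0.06725862533535473 [ 0.60722006 -0.24217144]
plate ((594.4774169921875, -242.0020751953125), (47.62651443481445, 134.03997802734375), 83.59052276611328) 0.08650043602569155 [ 0.60350277 -0.24305571]
```

```bash
cat >> h.py <<'E'
def T():
    s=arm.observe(); return s['position'],Rn.from_rotvec(s['ee_rot']).as_matrix(),s
def plan(p,yaw_x=None,ps=True):
    """slide (mm, tool axes) and roll to reach world p with tool x at world angle yaw_x(deg)"""
    p0,R,s=T(); sl=R.T@(np.array(p)-p0)*1000
    r=0
    if yaw_x is not None:
        cur=np.degrees(np.arctan2(R[1,0],R[0,0])); r=-np.radians((yaw_x-cur+180)%360-180)
    if ps: print('clk',s['clock'].__round__(2),'pos',(p0*1000).round(1),'yawx',np.degrees(np.arctan2(R[1,0],R[0,0])).round(2),'tilt',np.degrees(np.arccos(-R[2,2])).round(2),'F',s['force'].round(1),'w',round(s['width'],3),'\nslide',sl.round(1),'roll',round(r,4))
    return sl,r
E
python3 -c "
from h import *
plan([.66,.231,.30],181)"
```

```text
clk 0.15 pos [193.4 593.9 226.1] yawx 161.96 tilt 0.07 F [ 0.5 -0.2  0.3] w 1.002 
slide [-556.  -200.7  -73.6] roll -0.3323
```

>>> {"api": "jog_arm", "payload": {"increments": [{"slide": [-20, -7, -10], "roll": -0.03, "gripper": 1}, {"slide": [-55, -20, -30], "roll": -0.07, "gripper": 1}, {"slide": [-92, -33, -50], "roll": -0.12, "gripper": 1}, {"slide": [-129, -46, -73], "roll": -0.17, "gripper": 1}, {"slide": [-166, -60, -73], "roll": -0.22, "gripper": 1}, {"slide": [-203, -73, -73], "roll": -0.26, "gripper": 0.5}, {"slide": [-240, -86, -73], "roll": -0.3, "gripper": 0}, {"slide": [-277, -100, -73], "roll": -0.332, "gripper": 0}, {"slide": [-314, -113, -73], "roll": -0.332, "gripper": 0}, {"slide": [-351, -126, -73], "roll": -0.332, "gripper": 0}]}}

```text
clock: 0.98
position: [0.4895, 0.3641, 0.2997]
ee_rot: [0.027, -3.141, 0.0]
force: [0.3, 0.7, 0.2]
width: 0.686
```

```bash
python3 -c "
from h import *
plan([.66,.231,.30],181)"
```

```text
clk 0.98 pos [489.5 364.1 299.7] yawx -179.02 tilt 0.01 F [0.3 0.7 0.2] w 0.686 
slide [-168.2 -136.    -0.3] roll -0.0003
```

>>> {"api": "jog_arm", "payload": {"increments": [{"slide": [-24, -20, 0], "roll": 0, "gripper": 0}, {"slide": [-50, -40, 0], "roll": 0, "gripper": 0}, {"slide": [-76, -60, 0], "roll": 0, "gripper": 0}, {"slide": [-102, -82, 0], "roll": 0, "gripper": 0}, {"slide": [-128, -103, 0], "roll": 0, "gripper": 0}, {"slide": [-150, -122, 0], "roll": 0, "gripper": 0}, {"slide": [-168, -136, 0], "roll": 0, "gripper": 0}, {"slide": [-168, -136, 0], "roll": 0, "gripper": 0}, {"slide": [-168, -136, 0], "roll": 0, "gripper": 0}, {"slide": [-168, -136, 0], "roll": 0, "gripper": 0}]}}

```text
clock: 1.82
position: [0.658, 0.2334, 0.2992]
ee_rot: [0.028, -3.14, -0.001]
force: [-1.0, 0.7, 0.4]
width: 0.012
```

```bash
cat >> h.py <<'E'
def wrist(name):
    p,R,s=T(); d=arm.get_image('wrist'); d['p']=p; d['Rt']=R; np.save('pics/'+name+'.npy',d,allow_pickle=True)
    save(name,cv2.resize(d['frame'],(800,600))); return d
def wray(d,uv):
    uv=np.atleast_2d(uv).astype(float); K=d['intrinsics']; q=(uv-[K[0,2],K[1,2]])/[K[0,0],K[1,1]]
    th=np.linalg.norm(q,axis=1,keepdims=True); u=q/np.maximum(th,1e-9)
    c=np.hstack([u*np.sin(th),np.cos(th)]); H=d['hand_eye']
    o=d['p']+d['Rt']@H[:3,3]; return o,(c@H[:3,:3].T)@d['Rt'].T
def wplane(d,uv,z):
    o,r=wray(d,uv); return o+r*((z-o[2])/r[:,2])[:,None]
def wcloud(d):
    h,w=d['depth'].shape; u,v=np.meshgrid(np.arange(w),np.arange(h)); o,r=wray(d,np.stack([u.ravel(),v.ravel()],1))
    H=d['hand_eye'][:3,:3]; zc=r@(d['Rt']@H[:,2]); P=o+r*(d['depth'].ravel()/zc)[:,None]; return P.reshape(h,w,3)
def ortho(d,c,z,half,res=.0005):
    """metric rectified view of plane z (for viewing/edges): rows = +x up, cols = +y left"""
    hx,hy=half; xs=np.arange(c[0]+hx,c[0]-hx,-res); ys=np.arange(c[1]+hy,c[1]-hy,-res)
    X,Y=np.meshgrid(xs,ys,indexing='ij'); o,_=wray(d,[[0,0]]); H=d['hand_eye'][:3,:3]
    v=(np.stack([X,Y,np.full_like(X,z)],-1)-o)@(d['Rt']@H); th=np.arctan2(np.hypot(v[...,0],v[...,1]),v[...,2]); n=np.hypot(v[...,0],v[...,1])+1e-9
    K=d['intrinsics']; m=np.stack([K[0,2]+K[0,0]*th*v[...,0]/n,K[1,2]+K[1,1]*th*v[...,1]/n],-1).astype(np.float32)
    return cv2.remap(d['frame'],m[...,0],m[...,1],cv2.INTER_CUBIC)
E
python3 -c "
from h import *
plan([.66,.231,.30],181)
wrist('w1')"
```

```text
clk 1.82 pos [658.  233.4 299.2] yawx -178.99 tilt 0.07 F [-1.   0.7  0.4] w 0.012 
slide [-2.  -2.4 -0.8] roll 0.0002
```

View pics/w1.png

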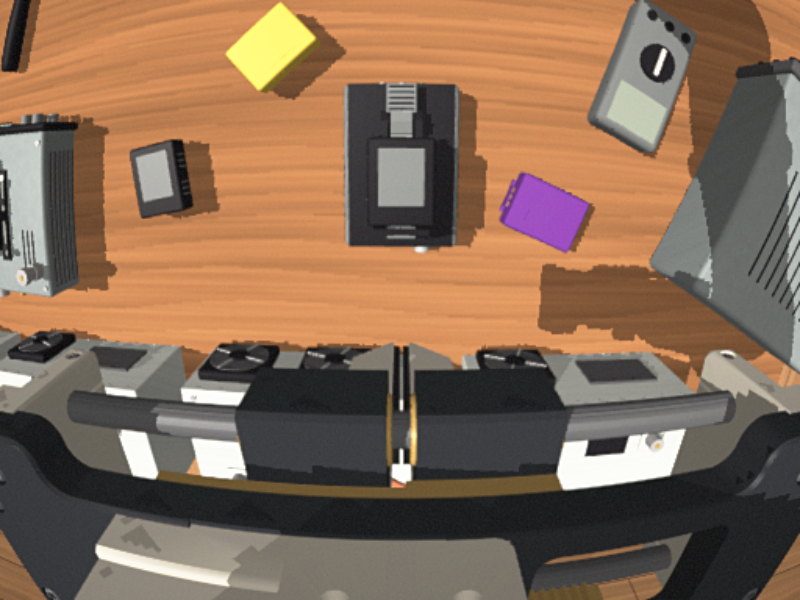

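The wrist view shows the charger at (402,165), with its pad at (402,97), the pack with its label at (400,180), and the stop and ejector end at (400,235). The x axis points image-down, which is world +x. Next I'll measure edges on rectified planes.

```bash
python3 - <<'E'
from h import *
d=np.load('pics/w1.npy',allow_pickle=True).item()
a=ortho(d,(.59,.231),.090,(.09,.06),.0004); b=ortho(d,(.59,.231),.051,(.09,.06),.0004)
for im,z in((a,.09),(b,.051)):
    for i in range(0,450,25): cv2.putText(im,str(round(680-i*.4)),(0,i+4),0,.3,(0,255,255)); cv2.line(im,(22,i),(28,i),(0,255,255),1)
    for j in range(25,300,25): cv2.putText(im,str(round(291-j*.4)),(j-8,446),0,.3,(0,255,255)); cv2.line(im,(j,430),(j,436),(0,255,255),1)
save('o1',np.hstack([a,b]))
P=wcloud(d); q=P[80:250,:]
m=(P[...,2]>.083)&(P[...,2]<.1)&(abs(P[...,0]-.6)<.08)&(abs(P[...,1]-.23)<.06)
print(cv2.minAreaRect((P[m][:,:2]*1000).astype(np.float32)),P[m].mean(0))
m=(P[...,2]>.030)&(P[...,2]<.1)&(abs(P[...,0]-.6)<.11)&(abs(P[...,1]-.23)<.08)
print(cv2.minAreaRect((P[m][:,:2]*1000).astype(np.float32)),P[m].mean(0))
E
```

```text
((607.6517333984375, 232.95111083984375), (79.20230102539062, 54.78846740722656), 1.3479595184326172) [0.60364834 0.23322302 0.09064252]
((591.7385864257812, 233.21994018554688), (150.18792724609375, 104.99420928955078), 0.5899875164031982) [0.58990397 0.23282977 0.05740738]
```

View pics/o1.png

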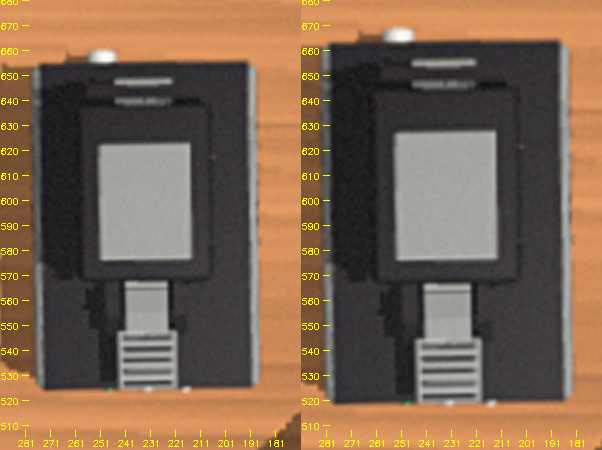

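```bash
python3 -c "
from h import *
plan([.529,.2318,.070],181)"
```

```text
clk 1.87 pos [657.7 234.  299.5] yawx -178.93 tilt 0.07 F [ 0.3  0.5 -0.6] w 0.005 
slide [1.285e+02 1.000e-01 2.296e+02] roll 0.0012
```

>>> {"api": "jog_arm", "payload": {"increments": [{"slide": [25, 0, 0], "roll": 0, "gripper": 0}, {"slide": [60, 0, 10], "roll": 0, "gripper": 0}, {"slide": [90, 0, 30], "roll": 0, "gripper": 0}, {"slide": [115, 0, 60], "roll": 0, "gripper": 0}, {"slide": [128, 0, 95], "roll": 0, "gripper": 0}, {"slide": [129, 0, 130], "roll": 0, "gripper": 0}, {"slide": [129, 0, 165], "roll": 0, "gripper": 0}, {"slide": [129, 0, 195], "roll": 0, "gripper": 0}, {"slide": [129, 0, 215], "roll": 0, "gripper": 0}, {"slide": [129, 0, 222], "roll": 0, "gripper": 0}]}}

```text
clock: 2.7
position: [0.5267, 0.2309, 0.0749]
ee_rot: [0.031, -3.137, 0.002]
force: [-0.1, -0.6, -0.3]
width: 0.003
```

```bash
python3 -c "
from h import *
plan([.529,.2318,.054],181)
d=wrist('w2')
P=wcloud(d)
m=(P[...,2]>.08)&(P[...,2]<.1)&(abs(P[...,0]-.6)<.08)&(abs(P[...,1]-.23)<.06)
print(m.sum())
"
```

```text
clk 2.7 pos [526.7 230.9  74.9] yawx -178.88 tilt 0.27 F [-0.1 -0.6 -0.3] w 0.003 
slide [-2.4  0.9 20.9] roll 0.002
164
```

View pics/w2.png

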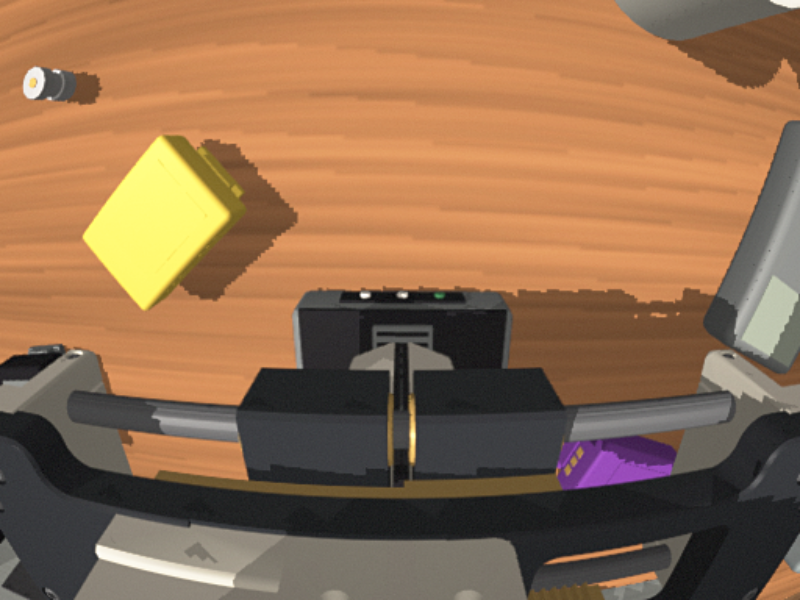

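The shut fingertips are over the ribbed pad, which shows just above them at (402,335).

>>> {"api": "jog_arm", "payload": {"increments": [{"slide": [-1, 0, 6], "roll": 0, "gripper": 0}, {"slide": [-1, 0, 12], "roll": 0, "gripper": 0}, {"slide": [-1, 0, 16], "roll": 0, "gripper": 0}, {"slide": [-1, 0, 18], "roll": 0, "gripper": 0}, {"slide": [-1, 0, 19], "roll": 0, "gripper": 0}, {"slide": [-1, 0, 20], "roll": 0, "gripper": 0}, {"slide": [-1, 0, 21], "roll": 0, "gripper": 0}, {"slide": [-1, 0, 22], "roll": 0, "gripper": 0}, {"slide": [-1, 0, 22], "roll": 0, "gripper": 0}, {"slide": [-1, 0, 22], "roll": 0, "gripper": 0}]}}

```text
clock: 3.58
position: [0.5306, 0.2305, 0.0558]
ee_rot: [-0.027, 3.141, 0.0]
force: [0.1, -0.1, 0.1]
width: 0.004
```

>>> {"api": "jog_arm", "payload": {"increments": [{"slide": [0, 0, 2], "roll": 0, "gripper": 0}, {"slide": [0, 0, 3.5], "roll": 0, "gripper": 0}, {"slide": [0, 0, 4.5], "roll": 0, "gripper": 0}, {"slide": [0, 0, 5.5], "roll": 0, "gripper": 0}, {"slide": [0, 0, 6], "roll": 0, "gripper": 0}, {"slide": [0, 0, 6.5], "roll": 0, "gripper": 0}, {"slide": [0, 0, 7], "roll": 0, "gripper": 0}, {"slide": [0, 0, 7.5], "roll": 0, "gripper": 0}, {"slide": [0, 0, 8], "roll": 0, "gripper": 0}, {"slide": [0, 0, 8], "roll": 0, "gripper": 0}]}}

```text
clock: 4.42
position: [0.5306, 0.2305, 0.0477]
ee_rot: [0.027, -3.141, -0.0]
force: [-0.8, 0.0, 2.3]
width: 0.002
```

>>> {"api": "jog_arm", "payload": {"increments": [{"slide": [0, 0, 0.5], "roll": 0, "gripper": 0}, {"slide": [0, 0, 0.8], "roll": 0, "gripper": 0}, {"slide": [0, 0, 1.1], "roll": 0, "gripper": 0}, {"slide": [0, 0, 1.4], "roll": 0, "gripper": 0}, {"slide": [0, 0, 1.6], "roll": 0, "gripper": 0}, {"slide": [0, 0, 1.8], "roll": 0, "gripper": 0}, {"slide": [0, 0, 2], "roll": 0, "gripper": 0}, {"slide": [0, 0, 2], "roll": 0, "gripper": 0}, {"slide": [0, 0, 2], "roll": 0, "gripper": 0}, {"slide": [0, 0, 2], "roll": 0, "gripper": 0}]}}

```text
clock: 5.25
position: [0.5306, 0.2304, 0.0458]
ee_rot: [-0.027, 3.141, 0.0]
force: [-0.3, -0.6, 2.8]
width: 0.005
```

```bash
cat >> h.py <<'E'
def sceneshot(name,r=(160,210,280,360),k=7):
    d=arm.get_image('scene'); save(name,cv2.resize(d['frame'][r[0]:r[1],r[2]:r[3]],None,fx=k,fy=k,interpolation=cv2.INTER_CUBIC)); return d
E
python3 -c "
from h import *
print(arm.observe()['force'],arm.observe()['position'])
sceneshot('s3')"
```

```text
[-0.27274978 -0.55692198  2.77138352] [0.53062587 0.2304481  0.04575563]
```

View pics/s3.png

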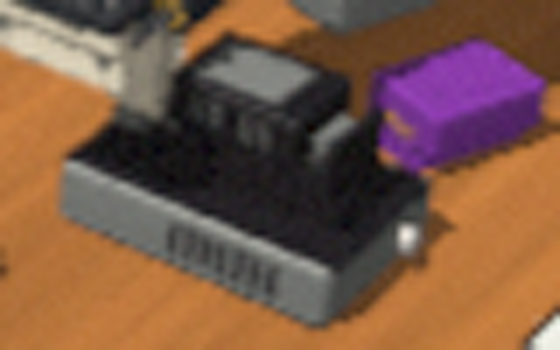

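The pack has hopped back: the grey ejector on the stop face now shows at (330,140), and the force has fallen to the spring's 2.8 N. I'll rise and look.

>>> {"api": "jog_arm", "payload": {"increments": [{"slide": [0, 0, -5], "roll": 0, "gripper": 0}, {"slide": [0, 0, -20], "roll": 0, "gripper": 0}, {"slide": [0, 0, -50], "roll": 0, "gripper": 0}, {"slide": [0, 0, -85], "roll": 0, "gripper": 0.2}, {"slide": [-20, 0, -120], "roll": 0, "gripper": 0.5}, {"slide": [-50, 0, -145], "roll": 0, "gripper": 1}, {"slide": [-80, 0, -160], "roll": 0, "gripper": 1}, {"slide": [-105, 0, -165], "roll": 0, "gripper": 1}, {"slide": [-110, 0, -165], "roll": 0, "gripper": 1}, {"slide": [-110, 0, -165], "roll": 0, "gripper": 1}]}}

```text
clock: 6.13
position: [0.6418, 0.2317, 0.2105]
ee_rot: [-0.025, 3.141, -0.001]
force: [-0.8, 0.2, -0.5]
width: 0.463
```

```bash
python3 - <<'E'
from h import *
plan([.59,.2330,.12],181)
d=wrist('w3')
b=ortho(d,(.57,.231),.090,(.09,.06),.0003)
for i in range(0,600,20): cv2.putText(b,str(round(660-i*.3)),(0,i+4),0,.3,(0,255,255)); cv2.line(b,(22,i),(28,i),(0,255,255),1)
for j in range(20,400,40): cv2.putText(b,str(round(291-j*.3)),(j-8,596),0,.3,(0,255,255)); cv2.line(b,(j,580),(j,586),(0,255,255),1)
save('o3',b)
P=wcloud(d)
m=(P[...,2]>.083)&(P[...,2]<.1)&(abs(P[...,0]-.6)<.08)&(abs(P[...,1]-.23)<.06)
print(cv2.minAreaRect((P[m][:,:2]*1000).astype(np.float32)))
E
```

```text
clk 6.13 pos [641.8 231.7 210.5] yawx -179.1 tilt 0.04 F [-0.8  0.2 -0.5] w 0.463 
slide [51.8  2.2 90.4] roll -0.0018
((602.2150268554688, 233.0579833984375), (90.15011596679688, 54.549888610839844), 0.8879780769348145)
```

View pics/o3.png

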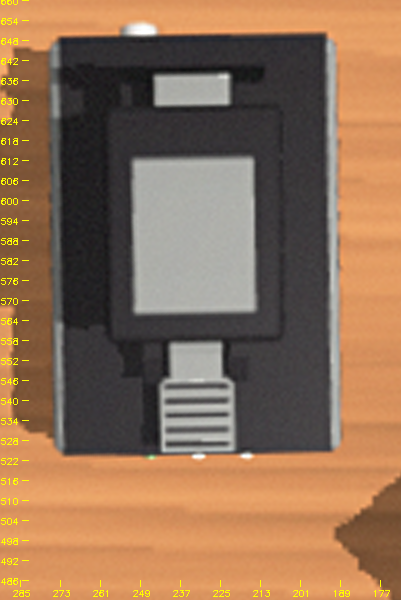

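View pics/w3.png

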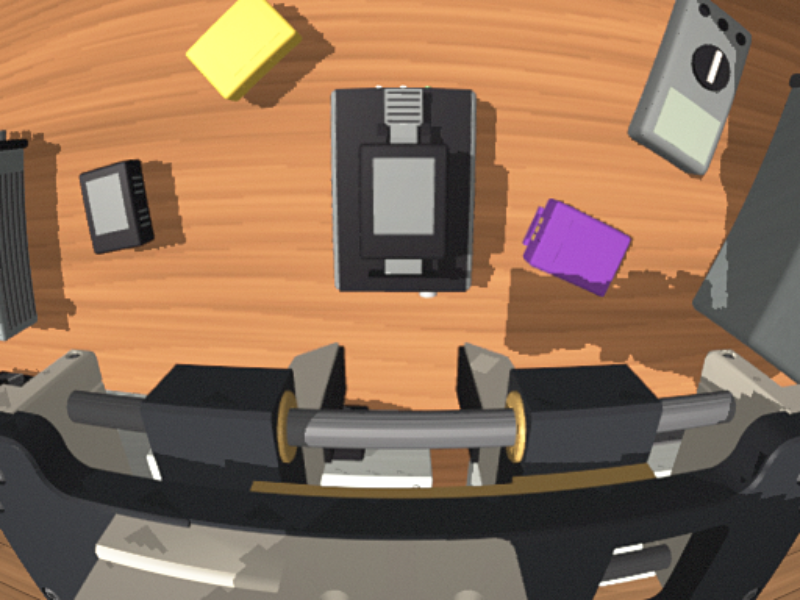

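The pack hopped back about 12 mm: its top now spans x 558 to 628 and y 206 to 259, centred at (593, 232.4) with yaw about 1.2°. I'll descend around it.

>>> {"api": "jog_arm", "payload": {"increments": [{"slide": [10, 0, 5], "roll": 0, "gripper": 1}, {"slide": [25, 0.5, 15], "roll": 0, "gripper": 1}, {"slide": [40, 1, 30], "roll": 0, "gripper": 1}, {"slide": [48, 1.5, 50], "roll": 0, "gripper": 1}, {"slide": [49, 1.5, 75], "roll": 0, "gripper": 1}, {"slide": [49, 1.5, 95], "roll": 0, "gripper": 1}, {"slide": [49, 1.5, 100], "roll": 0, "gripper": 1}, {"slide": [49, 1.5, 100], "roll": 0, "gripper": 1}, {"slide": [49, 1.5, 100], "roll": 0, "gripper": 1}, {"slide": [49, 1.5, 100], "roll": 0, "gripper": 1}]}}

```text
clock: 7.02
position: [0.5921, 0.2334, 0.1121]
ee_rot: [-0.027, 3.14, 0.001]
force: [-0.1, 0.1, -0.6]
width: 1.002
```

```bash
python3 - <<'E'
from h import *
plan([.593,.2324,.058],181.1)
E
```

```text
clk 7.02 pos [592.1 233.4 112.1] yawx -179.02 tilt 0.1 F [-0.1  0.1 -0.6] w 1.002 
slide [-0.8 -1.  54.1] roll -0.002
```

>>> {"api": "jog_arm", "payload": {"increments": [{"slide": [0, -0.7, 8], "roll": 0, "gripper": 1}, {"slide": [0, -0.7, 20], "roll": 0, "gripper": 1}, {"slide": [0, -0.7, 34], "roll": 0, "gripper": 1}, {"slide": [0, -0.7, 46], "roll": 0, "gripper": 1}, {"slide": [0, -0.7, 52], "roll": 0, "gripper": 1}, {"slide": [0, -0.7, 54], "roll": 0, "gripper": 1}, {"slide": [0, -0.7, 54], "roll": 0, "gripper": 0.6}, {"slide": [0, -0.7, 54], "roll": 0, "gripper": 0.5}, {"slide": [0, -0.7, 54], "roll": 0, "gripper": 0.5}, {"slide": [0, -0.7, 54], "roll": 0, "gripper": 0.5}], "newtons": 15}}

```text
clock: 7.85
position: [0.592, 0.2325, 0.0574]
ee_rot: [-0.027, 3.14, 0.001]
force: [0.3, -0.2, -0.3]
width: 0.76
```

>>> {"api": "jog_arm", "payload": {"increments": [{"slide": [0, 0, 0], "roll": 0, "gripper": 0.5}, {"slide": [0, 0, 0], "roll": 0, "gripper": 0.5}, {"slide": [0, 0, 0], "roll": 0, "gripper": 0.5}, {"slide": [0, 0, 0], "roll": 0, "gripper": 0.5}, {"slide": [0, 0, 0], "roll": 0, "gripper": 0.5}, {"slide": [0, 0, 0], "roll": 0, "gripper": 0.5}, {"slide": [0, 0, 0], "roll": 0, "gripper": 0.5}, {"slide": [0, 0, 0], "roll": 0, "gripper": 0.5}, {"slide": [0, 0, 0], "roll": 0, "gripper": 0.5}, {"slide": [0, 0, 0], "roll": 0, "gripper": 0.5}]}}

```text
clock: 8.68
position: [0.5917, 0.2324, 0.057]
ee_rot: [-0.027, 3.141, 0.0]
force: [-1.4, 0.1, 5.1]
width: 0.589
```

The width reads 54 mm, so the pack is gripped. I'll raise the grip and draw it straight back.

>>> {"api": "jog_arm", "payload": {"increments": [{"slide": [0, 0, 0], "roll": 0, "gripper": 0.5}, {"slide": [1, 0, 0], "roll": 0, "gripper": 0.5}, {"slide": [3, 0, 0], "roll": 0, "gripper": 0.5}, {"slide": [6, 0, 0], "roll": 0, "gripper": 0.5}, {"slide": [10, 0, 0], "roll": 0, "gripper": 0.5}, {"slide": [14, 0, 0], "roll": 0, "gripper": 0.5}, {"slide": [18, 0, 0], "roll": 0, "gripper": 0.5}, {"slide": [22, 0, 0], "roll": 0, "gripper": 0.5}, {"slide": [26, 0, 0], "roll": 0, "gripper": 0.5}, {"slide": [28, 0, 0], "roll": 0, "gripper": 0.5}], "newtons": 30}}

```text
clock: 9.52
position: [0.5631, 0.2319, 0.0569]
ee_rot: [-0.027, 3.141, 0.0]
force: [3.7, 0.3, 4.0]
width: 0.583
```

```bash
python3 - <<'E'
from h import *
plan([.523,.2312,.057],181.1)
E
```

```text
clk 9.52 pos [563.1 231.9  56.9] yawx -179.01 tilt 0.02 F [3.7 0.3 4. ] w 0.583 
slide [40.1 -0.1 -0.1] roll -0.0019
```

>>> {"api": "jog_arm", "payload": {"increments": [{"slide": [3, 0, 0], "roll": 0, "gripper": 0.5}, {"slide": [8, 0, 0], "roll": 0, "gripper": 0.5}, {"slide": [13, 0, 0], "roll": 0, "gripper": 0.5}, {"slide": [18, 0, 0], "roll": 0, "gripper": 0.5}, {"slide": [24, 0, 0], "roll": 0, "gripper": 0.5}, {"slide": [30, 0, 0], "roll": 0, "gripper": 0.5}, {"slide": [36, 0, 0], "roll": 0, "gripper": 0.5}, {"slide": [42, 0, 0], "roll": 0, "gripper": 0.5}, {"slide": [46, 0, 0], "roll": 0, "gripper": 0.5}, {"slide": [46, 0, 0], "roll": 0, "gripper": 0.5}]}}

```text
clock: 10.35
position: [0.5154, 0.231, 0.0565]
ee_rot: [0.028, -3.139, 0.001]
force: [-2.4, 0.7, 6.5]
width: 0.585
```

```bash
python3 - <<'E'
from h import *
plan([.5,.2312,.057],181.1)
sceneshot('s4',(150,220,270,360),7)
E
```

```text
clk 10.35 pos [515.4 231.   56.5] yawx -178.97 tilt 0.14 F [-2.4  0.7  6.5] w 0.585 
slide [15.4  0.4 -0.5] roll -0.0013
```

View pics/s4.png

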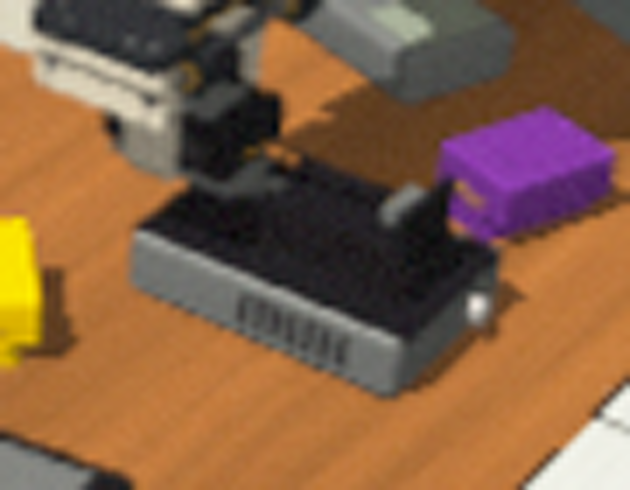

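The pack is clear of the rails and in the grip. I'll lift it and carry it over to look at the radio's fitting.

>>> {"api": "jog_arm", "payload": {"increments": [{"slide": [0, 0, -5], "roll": 0, "gripper": 0.5}, {"slide": [0, 0, -15], "roll": 0, "gripper": 0.5}, {"slide": [0, 0, -35], "roll": 0, "gripper": 0.5}, {"slide": [0, 0, -60], "roll": 0, "gripper": 0.5}, {"slide": [-5, -10, -90], "roll": 0, "gripper": 0.5}, {"slide": [-15, -30, -120], "roll": 0, "gripper": 0.5}, {"slide": [-25, -60, -150], "roll": 0, "gripper": 0.5}, {"slide": [-35, -92, -175], "roll": 0, "gripper": 0.5}, {"slide": [-45, -126, -195], "roll": 0, "gripper": 0.5}, {"slide": [-55, -162, -205], "roll": 0, "gripper": 0.5}]}}

```text
clock: 11.23
position: [0.5755, 0.0692, 0.2647]
ee_rot: [-0.029, 3.14, 0.002]
force: [2.5, 0.4, -3.2]
width: 0.588
```

```bash
python3 - <<'E'
from h import *
plan([.66,-.243,.28],175.5)
E
```

```text
clk 11.23 pos [575.5  69.2 264.7] yawx -178.94 tilt 0.12 F [ 2.5  0.4 -3.2] w 0.588 
slide [ -78.7 -313.7  -15.5] roll 0.097
```

>>> {"api": "jog_arm", "payload": {"increments": [{"slide": [-10, -35, -3], "roll": 0.01, "gripper": 0.5}, {"slide": [-20, -72, -6], "roll": 0.02, "gripper": 0.5}, {"slide": [-30, -110, -9], "roll": 0.04, "gripper": 0.5}, {"slide": [-40, -148, -12], "roll": 0.06, "gripper": 0.5}, {"slide": [-50, -186, -15], "roll": 0.08, "gripper": 0.5}, {"slide": [-60, -224, -15], "roll": 0.097, "gripper": 0.5}, {"slide": [-70, -260, -15], "roll": 0.097, "gripper": 0.5}, {"slide": [-76, -290, -15], "roll": 0.097, "gripper": 0.5}, {"slide": [-79, -308, -15], "roll": 0.097, "gripper": 0.5}, {"slide": [-79, -314, -15], "roll": 0.097, "gripper": 0.5}]}}

```text
clock: 12.07
position: [0.658, -0.2473, 0.2757]
ee_rot: [-0.133, -3.136, 0.003]
force: [-1.3, 0.3, -3.8]
width: 0.589
```

```bash
python3 - <<'E'
from h import *
import time
d=wrist('w5')  # settle 0.05s
d=wrist('w5'); print(d['p'])
plan([.66,-.243,.28],175.5)
E
```

```text
[ 0.65791134 -0.24647388  0.27575351]
clk 12.17 pos [ 658.4 -244.   275.9] yawx 175.27 tilt 0.15 F [ 0.1 -0.7 -3.2] w 0.584 
slide [-1.5  1.1 -4.1] roll -0.0041
```

View pics/w5.png

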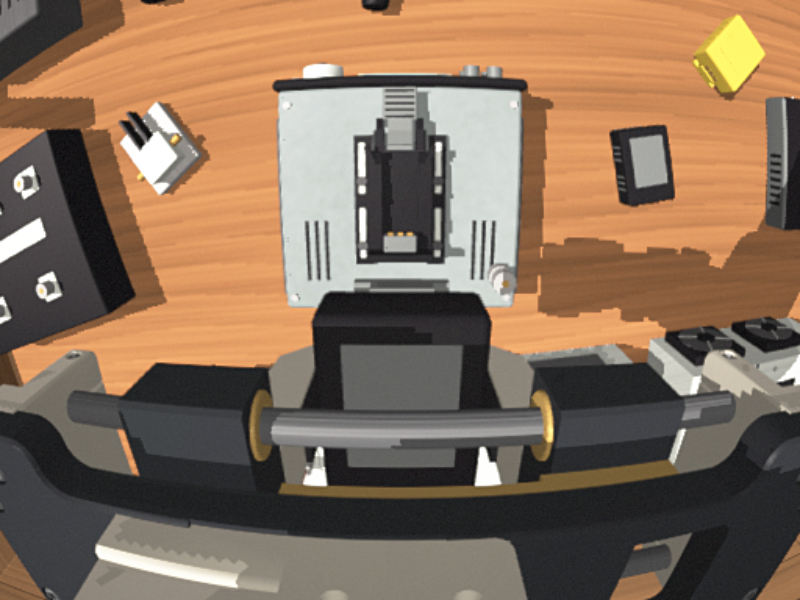

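The wrist view shows the radio centred: pad at (400,100), rails from (400,130) to (400,260), and ejector and stop near (400,240). adapter_a is at (501,278). The held pack is at the bottom centre, square in the grip.

```bash
python3 - <<'E'
from h import *
d=wrist('w6'); print(d['p'])
plan([.66,-.243,.28],175.5)
b=ortho(d,(.60,-.243),.080,(.11,.06),.0003)[:740]
b=ortho(d,(.59,-.243),.080,(.09,.06),.0003)
for i in range(0,600,20): cv2.putText(b,str(round(680-i*.3)),(0,i+4),0,.3,(0,0,255)); cv2.line(b,(22,i),(28,i),(0,0,255),1)
for j in range(20,400,40): cv2.putText(b,str(round(-183-j*.3)),(j-8,596),0,.3,(0,0,255)); cv2.line(b,(j,580),(j,586),(0,0,255),1)
save('o6',b)
P=wcloud(d)
m=(P[...,2]>.055)&(P[...,2]<.07)&(abs(P[...,0]-.6)<.13)&(abs(P[...,1]+.243)<.13)
print(cv2.minAreaRect((P[m][:,:2]*1000).astype(np.float32)))
m=(P[...,2]>.078)&(P[...,2]<.12)&(abs(P[...,0]-.59)<.1)&(abs(P[...,1]+.243)<.035)
print(cv2.minAreaRect((P[m][:,:2]*1000).astype(np.float32)),P[m].min(0),P[m].max(0))
E
```

```text
[ 0.65838153 -0.24399235  0.27590253]
clk 12.22 pos [ 659.  -241.9  276.2] yawx 175.4 tilt 0.13 F [ 0.7  0.3 -3.2] w 0.584 
slide [-1.1 -1.  -3.8] roll -0.0017
((607.2569580078125, -242.70497131347656), (203.1116943359375, 203.95553588867188), 85.1561050415039)
((593.1149291992188, -241.7738494873047), (52.52280044555664, 128.61351013183594), 85.05284881591797) [ 0.52810503 -0.26943682  0.07800303] [ 0.65885825 -0.21410274  0.1125491 ]
```

View pics/o6.png

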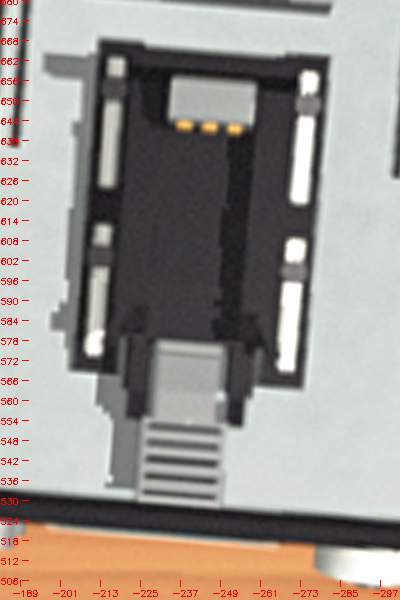

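```bash
cat >> h.py <<'E'
RAIL=np.array([.6132,-.2432,.080]); AX=np.array([np.cos(np.radians(-4.9)),np.sin(np.radians(-4.9)),0])
def rel():
    p,R,s=T(); v=p-RAIL; n=np.array([-AX[1],AX[0],0]); return np.round([v@AX*1000,v@n*1000,v[2]*1000],2)
def tgt(x,z): return RAIL+AX*x/1000+[0,0,z/1000]
E
python3 - <<'E'
from h import *
plan(tgt(-96,35),175.1); print(rel())
E
```

```text
clk 12.22 pos [ 659.  -241.9  276.2] yawx 175.4 tilt 0.13 F [ 0.7  0.3 -3.2] w 0.584 
slide [141.2  -4.7 161.4] roll 0.0053
[ 45.52   5.23 196.17]
```

>>> {"api": "jog_arm", "payload": {"increments": [{"slide": [15, 0, 5], "roll": 0.005, "gripper": 0.5}, {"slide": [40, -1, 20], "roll": 0.005, "gripper": 0.5}, {"slide": [70, -2, 40], "roll": 0.005, "gripper": 0.5}, {"slide": [100, -3, 65], "roll": 0.005, "gripper": 0.5}, {"slide": [125, -4, 95], "roll": 0.005, "gripper": 0.5}, {"slide": [138, -4.5, 125], "roll": 0.005, "gripper": 0.5}, {"slide": [141, -4.5, 145], "roll": 0.005, "gripper": 0.5}, {"slide": [141, -4.5, 155], "roll": 0.005, "gripper": 0.5}, {"slide": [141, -4.5, 158], "roll": 0.005, "gripper": 0.5}, {"slide": [141, -4.5, 158], "roll": 0.005, "gripper": 0.5}]}}

```text
clock: 13.05
position: [0.5198, -0.2346, 0.1189]
ee_rot: [0.13, 3.139, 0.001]
force: [-0.6, -0.2, -2.3]
width: 0.584
```

```bash
python3 - <<'E'
from h import *
d=arm.get_image('top');d=arm.get_image('top')
save('t7',cv2.resize(d['frame'][125:215,280:370],(720,720)[:2],interpolation=cv2.INTER_CUBIC)[:600])
d=wrist('w7')
plan(tgt(-96,20),175.1); print(rel())
E
```

```text
clk 13.2 pos [ 520.4 -235.8  120.1] yawx 175.19 tilt 0.15 F [-0.1  0.1 -3.3] w 0.588 
slide [ 3.   0.6 20.1] roll 0.0015
[-93.09  -0.56  40.08]
```

View pics/t7.png

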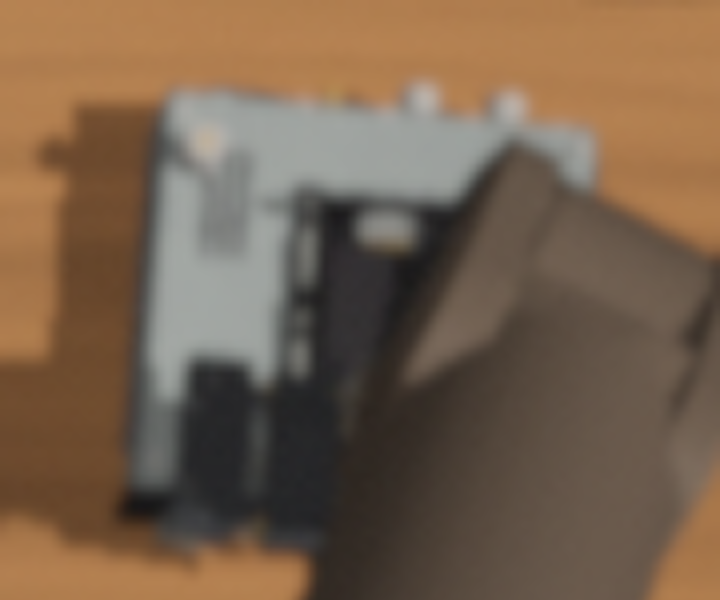

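View pics/w7.png

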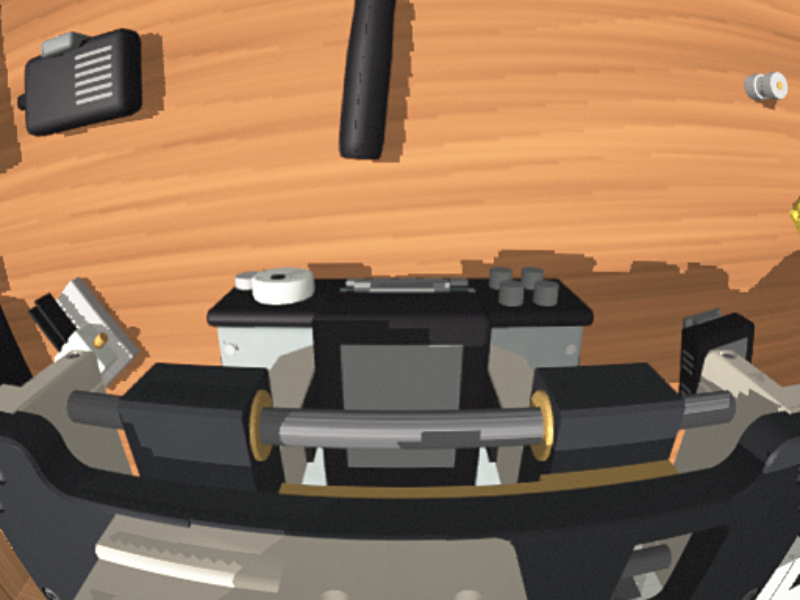

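>>> {"api": "jog_arm", "payload": {"increments": [{"slide": [1, 0.3, 5], "roll": 0.002, "gripper": 0.5}, {"slide": [2, 0.5, 13], "roll": 0.002, "gripper": 0.5}, {"slide": [3, 0.5, 21], "roll": 0.002, "gripper": 0.5}, {"slide": [3, 0.5, 28], "roll": 0.002, "gripper": 0.5}, {"slide": [3, 0.5, 32], "roll": 0.002, "gripper": 0.5}, {"slide": [3, 0.5, 33], "roll": 0.002, "gripper": 0.5}, {"slide": [3, 0.5, 33], "roll": 0.002, "gripper": 0.5}, {"slide": [3, 0.5, 33], "roll": 0.002, "gripper": 0.5}, {"slide": [3, 0.5, 33], "roll": 0.002, "gripper": 0.5}, {"slide": [3, 0.5, 33], "roll": 0.002, "gripper": 0.5}]}}

```text
clock: 14.03
position: [0.5161, -0.2352, 0.0861]
ee_rot: [0.136, 3.138, -0.0]
force: [1.0, -0.1, -4.1]
width: 0.586
```

```bash
python3 - <<'E'
from h import *
sceneshot('s8',(205,300,170,290),6)
plan(tgt(-90,5.5),175.1); print(rel())
E
```

```text
clk 14.08 pos [ 516.1 -235.2   86. ] yawx 175.02 tilt 0.03 F [ 0.3  0.2 -3.3] w 0.584 
slide [-7.5  0.3  0.5] roll -0.0014
[-97.47  -0.28   6.03]
```

View pics/s8.png

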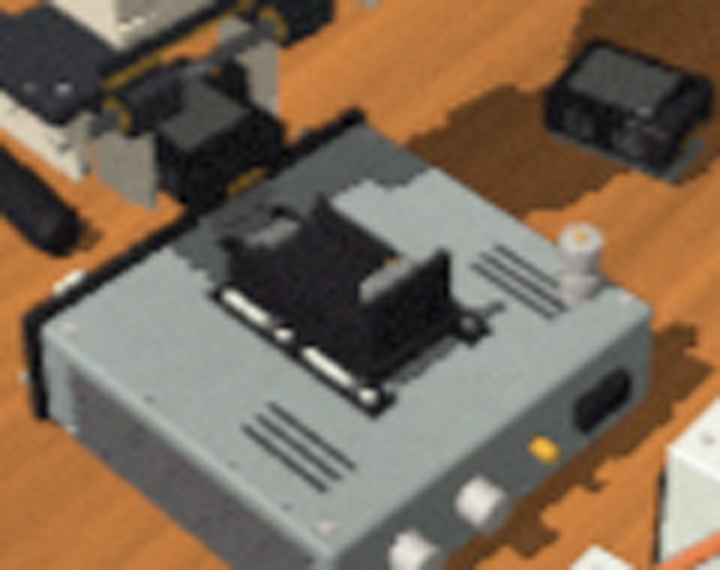

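The pack is in front of the radio's apron and in line with the rails, with no contact yet. I'll slide it forward slowly.

>>> {"api": "jog_arm", "payload": {"increments": [{"slide": [-2, 0.2, 0.3], "roll": 0, "gripper": 0.5}, {"slide": [-5, 0.2, 0.3], "roll": 0, "gripper": 0.5}, {"slide": [-8, 0.2, 0.3], "roll": 0, "gripper": 0.5}, {"slide": [-11, 0.2, 0.3], "roll": 0, "gripper": 0.5}, {"slide": [-14, 0.2, 0.3], "roll": 0, "gripper": 0.5}, {"slide": [-17, 0.2, 0.3], "roll": 0, "gripper": 0.5}, {"slide": [-20, 0.2, 0.3], "roll": 0, "gripper": 0.5}, {"slide": [-22, 0.2, 0.3], "roll": 0, "gripper": 0.5}, {"slide": [-24, 0.2, 0.3], "roll": 0, "gripper": 0.5}, {"slide": [-24, 0.2, 0.3], "roll": 0, "gripper": 0.5}]}}

```text
clock: 14.92
position: [0.5406, -0.237, 0.0856]
ee_rot: [0.136, 3.138, -0.0]
force: [1.0, -0.0, -2.4]
width: 0.588
```

```bash
python3 - <<'E'
from h import *
plan(tgt(-60,5.5),175.1); print(rel())
E
```

```text
clk 14.92 pos [ 540.6 -237.    85.6] yawx 175.04 tilt 0.06 F [ 1.  -0.  -2.4] w 0.588 
slide [-12.8   0.    0.1] roll -0.0011
[-7.284e+01 -3.000e-02  5.560e+00]
```

>>> {"api": "jog_arm", "payload": {"increments": [{"slide": [-2, 0, 0], "roll": 0, "gripper": 0.5}, {"slide": [-4, 0, 0], "roll": 0, "gripper": 0.5}, {"slide": [-6, 0, 0], "roll": 0, "gripper": 0.5}, {"slide": [-8, 0, 0], "roll": 0, "gripper": 0.5}, {"slide": [-10, 0, 0], "roll": 0, "gripper": 0.5}, {"slide": [-12, 0, 0], "roll": 0, "gripper": 0.5}, {"slide": [-14, 0, 0], "roll": 0, "gripper": 0.5}, {"slide": [-16, 0, 0], "roll": 0, "gripper": 0.5}, {"slide": [-18, 0, 0], "roll": 0, "gripper": 0.5}, {"slide": [-18, 0, 0], "roll": 0, "gripper": 0.5}]}}

```text
clock: 15.75
position: [0.5584, -0.2385, 0.0855]
ee_rot: [0.136, 3.138, -0.0]
force: [0.7, 0.3, -2.3]
width: 0.581
```

```bash
python3 - <<'E'
from h import *
plan(tgt(-40,5.5),175.1); print(rel())
sceneshot('s9',(205,300,170,290),6)
E
```

```text
clk 15.75 pos [ 558.4 -238.5   85.5] yawx 175.04 tilt 0.04 F [ 0.7  0.3 -2.3] w 0.581 
slide [-15.   0.  -0.] roll -0.0011
[-5.505e+01 -1.000e-02  5.480e+00]
```

View pics/s9.png

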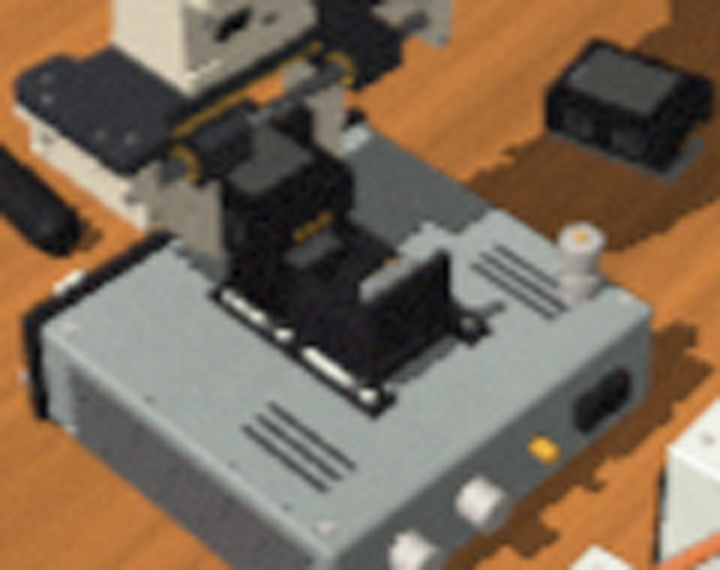

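```bash
python3 - <<'E'
from h import *
d=arm.get_image('scene'); P=cloud(d)
# pack's visible top at crop(265,150)/6+offset
for (cx,cy) in [(265,160),(255,170),(285,155),(315,250),(312,228),(395,270),(430,300)]:
    u,v=170+cx/6,205+cy/6; q=P[int(v)-1:int(v)+2,int(u)-1:int(u)+2].reshape(-1,3); print((cx,cy),np.median(q,0).round(4), 'sd',q[:,2].std().round(4))
save('s10',cv2.resize(d['frame'][220:262,200:250],None,fx=14,fy=14,interpolation=cv2.INTER_CUBIC))
w=wrist('w10')
E
```

```text
(265, 160) [ 0.5642 -0.2374  0.1209] sd 0.0012
(255, 170) [ 0.565  -0.2455  0.1204] sd 0.0012
(285, 155) [ 0.5675 -0.228   0.1213] sd 0.001
(315, 250) [ 0.5939 -0.2415  0.086 ] sd 0.0032
(312, 228) [ 0.5935 -0.2397  0.0969] sd 0.0038
(395, 270) [ 0.6432 -0.2462  0.1062] sd 0.0025
(430, 300) [ 0.6562 -0.2376  0.0922] sd 0.0031
```

View pics/s10.png

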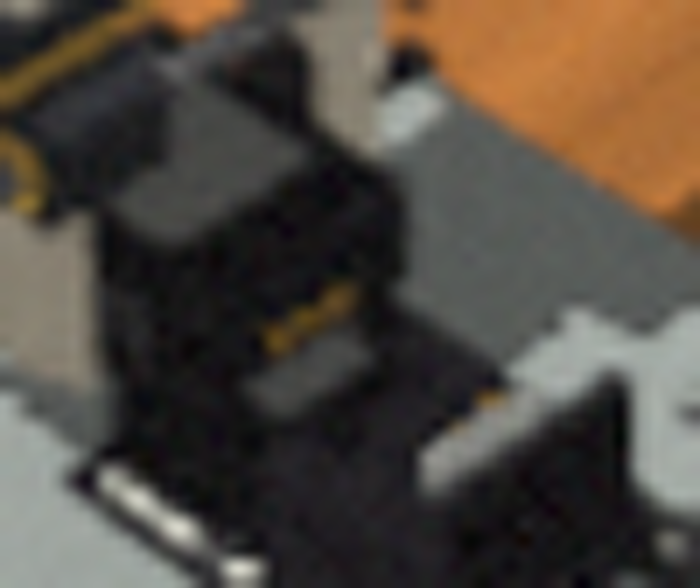

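The pack is in the rails. Its top is at about 0.120 (expected 0.118), the gold contacts are below it, and the foot front is low at z≈0.086. Side force is near zero, so I'll continue.

>>> {"api": "jog_arm", "payload": {"increments": [{"slide": [-3, 0, 0], "roll": 0, "gripper": 0.5}, {"slide": [-7, 0, 0], "roll": 0, "gripper": 0.5}, {"slide": [-11, 0, 0], "roll": 0, "gripper": 0.5}, {"slide": [-15, 0, 0], "roll": 0, "gripper": 0.5}, {"slide": [-19, 0, 0], "roll": 0, "gripper": 0.5}, {"slide": [-23, 0, 0], "roll": 0, "gripper": 0.5}, {"slide": [-27, 0, 0], "roll": 0, "gripper": 0.5}, {"slide": [-31, 0, 0], "roll": 0, "gripper": 0.5}, {"slide": [-34, 0, 0], "roll": 0, "gripper": 0.5}, {"slide": [-36, 0, 0], "roll": 0, "gripper": 0.5}], "newtons": 40}}

```text
clock: 16.73
position: [0.5943, -0.2411, 0.0854]
ee_rot: [0.135, 3.138, 0.001]
force: [-0.6, -0.4, -2.2]
width: 0.587
```

```bash
python3 - <<'E'
from h import *
plan(tgt(-10,5.5),175.1); print(rel())
E
```

```text
clk 16.73 pos [ 594.3 -241.1   85.4] yawx 175.06 tilt 0.04 F [-0.6 -0.4 -2.2] w 0.587 
slide [-9.  -0.5 -0.1] roll -0.0007
[-18.97   0.53   5.38]
```

>>> {"api": "jog_arm", "payload": {"increments": [{"slide": [-1, 0, 0], "roll": 0, "gripper": 0.5}, {"slide": [-2, 0, 0], "roll": 0, "gripper": 0.5}, {"slide": [-3, 0, 0], "roll": 0, "gripper": 0.5}, {"slide": [-4, 0, 0], "roll": 0, "gripper": 0.5}, {"slide": [-5, 0, 0], "roll": 0, "gripper": 0.5}, {"slide": [-6, 0, 0], "roll": 0, "gripper": 0.5}, {"slide": [-7, 0, 0], "roll": 0, "gripper": 0.5}, {"slide": [-8, 0, 0], "roll": 0, "gripper": 0.5}, {"slide": [-9, 0, 0], "roll": 0, "gripper": 0.5}, {"slide": [-10, 0, 0], "roll": 0, "gripper": 0.5}]}}

```text
clock: 17.57
position: [0.6024, -0.2424, 0.0851]
ee_rot: [-0.137, -3.136, -0.001]
force: [-6.5, 0.4, 0.6]
width: 0.586
```

```bash
python3 -c "
from h import *
plan(tgt(-2,5.5),175.1); print(rel())"
```

```text
clk 17.57 pos [ 602.4 -242.4   85.1] yawx 175.01 tilt 0.13 F [-6.5  0.4  0.6] w 0.586 
slide [-8.8  0.2 -0.4] roll -0.0016
[-10.78  -0.15   5.14]
```

>>> {"api": "jog_arm", "payload": {"increments": [{"slide": [-0.5, 0, 0], "roll": 0, "gripper": 0.5}, {"slide": [-1, 0, 0], "roll": 0, "gripper": 0.5}, {"slide": [-1.5, 0, 0], "roll": 0, "gripper": 0.5}, {"slide": [-2, 0, 0], "roll": 0, "gripper": 0.5}, {"slide": [-2.5, 0, 0], "roll": 0, "gripper": 0.5}, {"slide": [-3, 0, 0], "roll": 0, "gripper": 0.5}, {"slide": [-3.5, 0, 0], "roll": 0, "gripper": 0.5}, {"slide": [-4, 0, 0], "roll": 0, "gripper": 0.5}, {"slide": [-4.5, 0, 0], "roll": 0, "gripper": 0.5}, {"slide": [-5, 0, 0], "roll": 0, "gripper": 0.5}]}}

```text
clock: 18.4
position: [0.6071, -0.2428, 0.0852]
ee_rot: [-0.137, -3.136, -0.001]
force: [-5.8, 1.8, 0.8]
width: 0.584
```

```bash
python3 -c "
from h import *
plan(tgt(-2,5.5),175.1); print(rel())"
```

```text
clk 18.4 pos [ 607.1 -242.8   85.2] yawx 175.0 tilt 0.15 F [-5.8  1.8  0.8] w 0.584 
slide [-4.1  0.2 -0.3] roll -0.0017
[-6.06 -0.16  5.17]
```

>>> {"api": "jog_arm", "payload": {"increments": [{"slide": [-0.5, 0, 0], "roll": 0, "gripper": 0.5}, {"slide": [-1, 0, 0], "roll": 0, "gripper": 0.5}, {"slide": [-1.5, 0, 0], "roll": 0, "gripper": 0.5}, {"slide": [-2, 0, 0], "roll": 0, "gripper": 0.5}, {"slide": [-2.5, 0, 0], "roll": 0, "gripper": 0.5}, {"slide": [-3, 0, 0], "roll": 0, "gripper": 0.5}, {"slide": [-3.5, 0, 0], "roll": 0, "gripper": 0.5}, {"slide": [-4, 0, 0], "roll": 0, "gripper": 0.5}, {"slide": [-4, 0, 0], "roll": 0, "gripper": 0.5}, {"slide": [-4, 0, 0], "roll": 0, "gripper": 0.5}]}}

```text
clock: 19.23
position: [0.611, -0.2431, 0.0852]
ee_rot: [-0.137, -3.136, -0.001]
force: [-7.1, 0.8, 1.6]
width: 0.583
```

```bash
python3 -c "
from h import *
plan(tgt(-2,5.5),175.1); print(rel())"
```

```text
clk 19.23 pos [ 611.  -243.1   85.2] yawx 175.0 tilt 0.17 F [-7.1  0.8  1.6] w 0.583 
slide [-0.2  0.1 -0.3] roll -0.0017
[-2.22 -0.12  5.17]
```

>>> {"api": "jog_arm", "payload": {"increments": [{"slide": [-0.3, 0, 0], "roll": 0, "gripper": 0.5}, {"slide": [-0.6, 0, 0], "roll": 0, "gripper": 0.5}, {"slide": [-0.9, 0, 0], "roll": 0, "gripper": 0.5}, {"slide": [-1.2, 0, 0], "roll": 0, "gripper": 0.5}, {"slide": [-1.5, 0, 0], "roll": 0, "gripper": 0.5}, {"slide": [-1.8, 0, 0], "roll": 0, "gripper": 0.5}, {"slide": [-2, 0, 0], "roll": 0, "gripper": 0.5}, {"slide": [-2, 0, 0], "roll": 0, "gripper": 0.5}, {"slide": [-2, 0, 0], "roll": 0, "gripper": 0.5}, {"slide": [-2, 0, 0], "roll": 0, "gripper": 0.5}]}}

```text
clock: 20.07
position: [0.6129, -0.2433, 0.0851]
ee_rot: [-0.137, -3.136, -0.001]
force: [-5.8, 1.5, 0.9]
width: 0.584
```

```bash
python3 -c "
from h import *
plan(tgt(-2,5.5),175.1); print(rel())"
```

```text
clk 20.07 pos [ 612.9 -243.3   85.1] yawx 175.0 tilt 0.18 F [-5.8  1.5  0.9] w 0.584 
slide [ 1.7  0.1 -0.4] roll -0.0017
[-0.31 -0.12  5.08]
```

>>> {"api": "jog_arm", "payload": {"increments": [{"slide": [-0.3, 0, 0], "roll": 0, "gripper": 0.5}, {"slide": [-0.6, 0, 0], "roll": 0, "gripper": 0.5}, {"slide": [-0.9, 0, 0], "roll": 0, "gripper": 0.5}, {"slide": [-1.2, 0, 0], "roll": 0, "gripper": 0.5}, {"slide": [-1.5, 0, 0], "roll": 0, "gripper": 0.5}, {"slide": [-1.5, 0, 0], "roll": 0, "gripper": 0.5}, {"slide": [-1.5, 0, 0], "roll": 0, "gripper": 0.5}, {"slide": [-1.5, 0, 0], "roll": 0, "gripper": 0.5}, {"slide": [-1.5, 0, 0], "roll": 0, "gripper": 0.5}, {"slide": [-1.5, 0, 0], "roll": 0, "gripper": 0.5}]}}

```text
clock: 20.9
position: [0.6143, -0.2434, 0.0851]
ee_rot: [-0.137, -3.135, -0.001]
force: [-8.0, 1.1, 1.8]
width: 0.585
```

```bash
python3 -c "
from h import *
plan(tgt(-2,5.5),175.1); print(rel())
w=wrist('w11')
im=w['frame'][180:260,190:325]; save('w11c',cv2.resize(im,None,fx=5,fy=5,interpolation=cv2.INTER_CUBIC))"
```

```text
clk 20.9 pos [ 614.3 -243.4   85.1] yawx 175.0 tilt 0.19 F [-8.   1.1  1.8] w 0.585 
slide [ 3.1  0.1 -0.4] roll -0.0018
[ 1.09 -0.13  5.06]
```

View pics/w11.png

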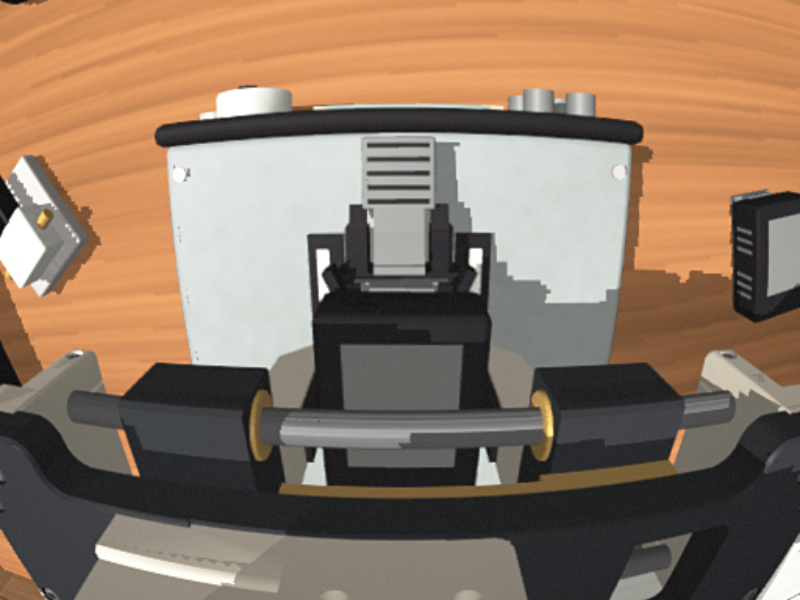

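```bash
python3 - <<'E'
from h import *
d=np.load('pics/w11.npy',allow_pickle=True).item()
s=.64
pts={'pad near':(398,137,.079),'pad far':(398,210,.079),'plate end':(398,272,.08),'line2':(398,283,.08),'rear283':(398,291,.08),'rear bottom of body':(402,293,.092),'rear top edge':(402,313,.118)}
for k,(u,v,z) in pts.items():
    P=wplane(d,[[u*s,v*s]],z)[0]; print(k,((P-RAIL)@AX*1000).round(1))
C=wcloud(d)
print(C[int(165*s)-3:int(165*s)+4,int(398*s)-8:int(398*s)+8,2].mean(), C[int(240*s)-3:int(240*s)+4,int(398*s)-8:int(398*s)+8,2].mean())
E
```

```text
pad near -84.1
pad far -58.1
plate end -35.4
line2 -31.2
rear283 -28.1
rear bottom of body -31.2
rear top edge -33.5
0.07985582588431328 0.0827748825956226
```

View pics/w11c.png

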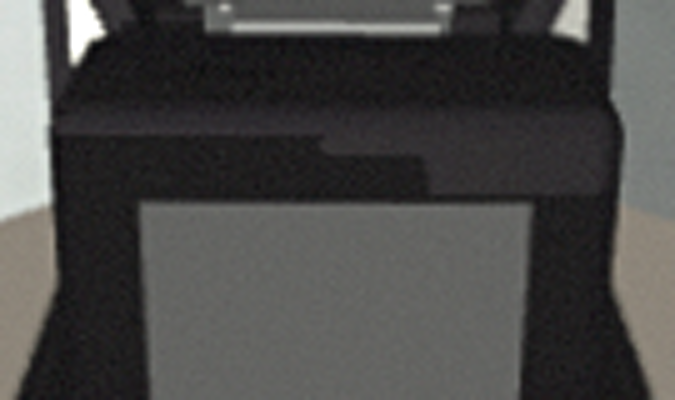

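```bash
python3 - <<'E'
from h import *
def reg(n):
    d=np.load(f'pics/{n}.npy',allow_pickle=True).item(); C=wcloud(d).reshape(-1,3); v=C-RAIL; L=np.array([-AX[1],AX[0],0]); x=v@AX*1000;y=v@L*1000
    o=lambda a,b,c,e:C[(x>a)&(x<b)&(y>c)&(y<e)][:,2]
    for nm,r in dict(top=(-80,-60,-80,-40),top2=(-80,-60,40,80),pad=(-81,-63,-9,9),s1=(-57,-53,-6,6),s2=(-53,-49,-6,6),s3=(-49,-45,-6,6),s4=(-45,-41,-6,6),s5=(-41,-37,-6,6)).items():
        z=o(*r); print(n,nm,len(z),np.median(z).round(4),z.std().round(4))
reg('w6');reg('w11')
E
```

```text
w6 top 495 0.0648 0.0008
w6 top2 507 0.0646 0.0008
w6 pad 239 0.0801 0.0009
w6 s1 30 0.0797 0.0007
w6 s2 39 0.0801 0.0008
w6 s3 30 0.0823 0.001
w6 s4 30 0.0838 0.001
w6 s5 40 0.0847 0.0011
w11 top 1903 0.0647 0.0007
w11 top2 1913 0.0647 0.0007
w11 pad 1996 0.0812 0.0819
w11 s1 147 0.0798 0.0006
w11 s2 157 0.08 0.0008
w11 s3 163 0.0818 0.0009
w11 s4 174 0.0835 0.0009
w11 s5 158 0.085 0.0006
```

The catch profile now matches its unpressed shape: the tooth is back at 0.085 just behind the pack, as it was before insertion. It has clicked, so I'll ease off and let go.

>>> {"api": "jog_arm", "payload": {"increments": [{"slide": [0.5, 0, 0], "roll": 0, "gripper": 0.58}, {"slide": [1, 0, 0], "roll": 0, "gripper": 0.58}, {"slide": [1.5, 0, 0], "roll": 0, "gripper": 0.6}, {"slide": [1.5, 0, 0], "roll": 0, "gripper": 0.7}, {"slide": [1.5, 0, 0], "roll": 0, "gripper": 0.85}, {"slide": [1.5, 0, 0], "roll": 0, "gripper": 0.85}, {"slide": [1.5, 0, 0], "roll": 0, "gripper": 0.85}, {"slide": [1.5, 0, 0], "roll": 0, "gripper": 0.85}, {"slide": [1.5, 0, 0], "roll": 0, "gripper": 0.85}, {"slide": [1.5, 0, 0], "roll": 0, "gripper": 0.85}]}}

```text
clock: 21.78
position: [0.6146, -0.2434, 0.0854]
ee_rot: [0.136, 3.139, 0.0]
force: [0.6, -0.2, -0.1]
width: 0.848
```

```bash
cat >> h.py <<'E'
def reg(d):
    C=wcloud(d).reshape(-1,3); v=C-RAIL; L=np.array([-AX[1],AX[0],0]); x=v@AX*1000;y=v@L*1000
    for nm,r in dict(top=(-80,-60,-80,-40),pad=(-81,-63,-9,9),s1=(-57,-53,-6,6),s2=(-53,-49,-6,6),s3=(-49,-45,-6,6),s4=(-45,-41,-6,6),s5=(-41,-37,-6,6),pack=(-25,25,-20,20)).items():
        z=C[(x>r[0])&(x<r[1])&(y>r[2])&(y<r[3])][:,2]; print(nm,len(z),np.median(z).round(4))
E
python3 -c "
from h import *
plan(tgt(-2,5.5),175.1); print(rel())
reg(wrist('w12'))"
```

```text
clk 21.78 pos [ 614.6 -243.4   85.4] yawx 175.02 tilt 0.01 F [ 0.6 -0.2 -0.1] w 0.848 
slide [ 3.4  0.1 -0.1] roll -0.0014
[ 1.38 -0.11  5.42]
top 1893 0.0647
pad 1999 0.081
s1 151 0.0797
s2 158 0.08
s3 167 0.0819
s4 164 0.0837
s5 162 0.0849
pack 14551 0.1884
```

View pics/w12.png

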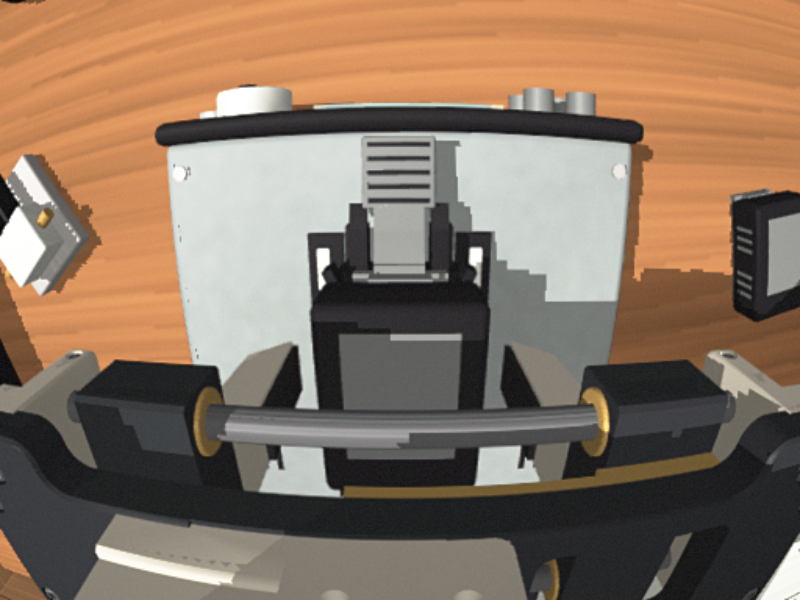

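After release the pack sprang back about 2 mm onto the tooth, and the catch is still up (s5 = 0.085). I'll rise straight up.

>>> {"api": "jog_arm", "payload": {"increments": [{"slide": [0, 0, -3], "roll": 0, "gripper": 0.9}, {"slide": [0, 0, -12], "roll": 0, "gripper": 0.9}, {"slide": [0, 0, -25], "roll": 0, "gripper": 0.9}, {"slide": [0, 0, -45], "roll": 0, "gripper": 0.9}, {"slide": [0, 0, -70], "roll": 0, "gripper": 0.9}, {"slide": [-20, 0, -100], "roll": 0, "gripper": 0.9}, {"slide": [-40, 0, -125], "roll": 0, "gripper": 0.9}, {"slide": [-50, 0, -140], "roll": 0, "gripper": 0.9}, {"slide": [-50, 0, -145], "roll": 0, "gripper": 0.9}, {"slide": [-50, 0, -145], "roll": 0, "gripper": 0.9}]}}

```text
clock: 22.67
position: [0.665, -0.2482, 0.2327]
ee_rot: [0.136, 3.135, -0.002]
force: [-0.8, 0.3, -0.7]
width: 0.899
```

>>> {"api": "jog_arm", "payload": {"increments": [{"slide": [0, 0, 0], "roll": 0, "gripper": 0.9}, {"slide": [0, 0, 0], "roll": 0, "gripper": 0.9}, {"slide": [0, 0, 0], "roll": 0, "gripper": 0.9}, {"slide": [0, 0, 0], "roll": 0, "gripper": 0.9}, {"slide": [0, 0, 0], "roll": 0, "gripper": 0.9}, {"slide": [0, 0, 0], "roll": 0, "gripper": 0.9}, {"slide": [0, 0, 0], "roll": 0, "gripper": 0.9}, {"slide": [0, 0, 0], "roll": 0, "gripper": 0.9}, {"slide": [0, 0, 0], "roll": 0, "gripper": 0.9}, {"slide": [0, 0, 0], "roll": 0, "gripper": 0.9}]}}

```text
clock: 23.5
position: [0.6643, -0.2478, 0.2304]
ee_rot: [0.136, 3.139, 0.0]
force: [-0.3, 0.7, 0.1]
width: 0.897
```

```bash
python3 -c "
from h import *
plan(tgt(-2,5.5),175.1)
d=wrist('w13'); reg(d)
P=wcloud(d); m=(P[...,2]>.113)&(P[...,2]<.125)&(abs(P[...,0]-.61)<.06)&(abs(P[...,1]+.243)<.04)
r=cv2.minAreaRect((P[m][:,:2]*1000).astype(np.float32)); print(r,P[m][:,2].mean()); c=np.array([r[0][0]/1000,r[0][1]/1000,.08])-RAIL; print(c@AX, c@np.array([-AX[1],AX[0],0]))
"
```

```text
clk 23.5 pos [ 664.3 -247.8  230.4] yawx 175.02 tilt 0.0 F [-0.3  0.7  0.1] w 0.897 
slide [5.330e+01 1.000e-01 1.449e+02] roll -0.0013
top 643 0.0648
pad 298 0.0801
s1 48 0.0798
s2 48 0.0804
s3 45 0.0816
s4 39 0.0836
s5 48 0.085
pack 7165 0.3132
((614.5621337890625, -243.23190307617188), (54.04658508300781, 74.61504364013672), 86.11308288574219) 0.11878313193596834
0.001359880656120417 8.456279728530256e-05
```

View pics/w13.png

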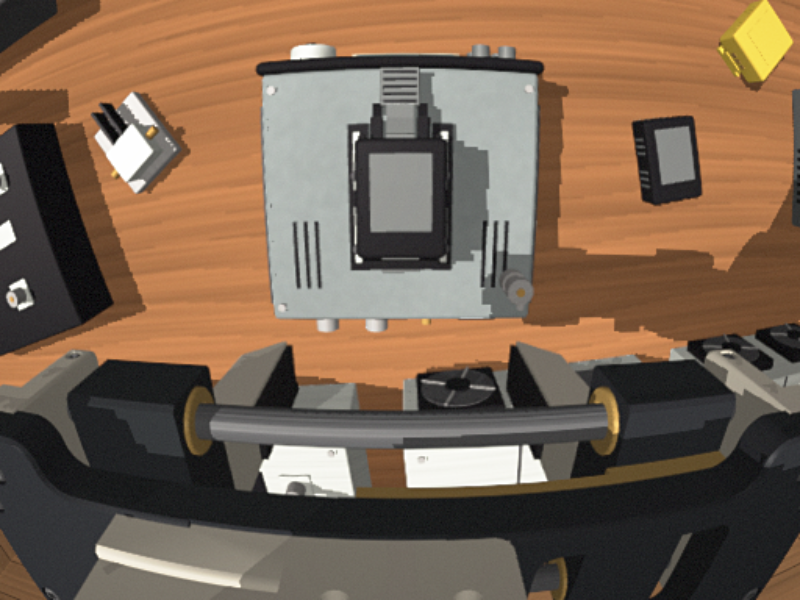

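The pack sits level in the radio's rails at (400,195), with its top at 0.119. The catch is up behind it at (398,115), adapter_a is standing at (518,291), and the gripper is clear. I'm handing in the job.

```bash
python3 -c "
from h import *
print(arm.sign_off())"
```

```text
the job is handed in; nothing more can be done
None
```

The charged pack is on the radio, held by its catch, and I handed the job in at about 23.5 s; the sign-off gives no verdict.

**What I did:**
- **Charger catch:** I pressed it with shut fingers, reading about 3 N, and the pack hopped back about 12 mm.
- **Drawing off:** I drew the pack straight off the charger's rails, with forces up to about 7 N.
- **Radio:** I slid it along the radio's rails until the tooth came up behind it. The highest push I read was about 8 N, taken at the end of each move call. I then eased off and let go, and the pack settled back about 2 mm onto the tooth.

**Last checks:**
- **Catch:** the tooth stands at 0.085 m, the same as before insertion, so the catch is up.
- **Pack:** its top is at 0.119 m (expected 0.118), it is 0.1 mm off the rail centre line, and nothing touches it.
- **Bystanders:** adapter_a and the spent pack look undisturbed in the last picture. I did not re-measure any of the bystanders.

**Small disagreements:**
- My first estimate of the radio's rail was about 1.4 mm short, against the closer view of its catch pad.
- The radio's fitting lies roughly 10 mm to -x of its nominal place. That puts the pack's home roughly 10 mm from nominal, inside the 19 mm allowed.

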